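Open the blue stone case at the enamel setter's bench

ROBOT

A 7-joint arm with a two-finger parallel gripper is mounted at the origin on the work surface. World frame = base frame: x ahead of the robot, y to its left, z up, the work surface at z = 0. Lengths are in m, angles in rad, forces in N, time in s.
With the tool pointing down it reaches from about 0.4 to 0.85 m from the base axis. Payload 10.4 kg.
Tool frame: the origin (TCP) lies midway between the tips of the shut fingers; the grasp point (between the pads) lies 19 mm behind it; z points along the fingers, y is the line along which they close (so a half turn about z gives the same grasp; the last joint's range is limited). The gripper opens to 87 mm and grips with 3 to 60 N. Pads are 19 mm wide; open, the fingers measure 117 mm over their backs; the gripper's body (75 mm by 190 mm) begins 51 mm behind the grasp point.
Start: joints at [-1.137, 0.332, -0.065, 1.46, 0.022, 1.35, -0.088], TCP at [0.276, 0.561, 0.223] pointing down, gripper open.
Joint ranges: [-2.6, 2.6], [-0.5, 2.12], [-1.47, 1.34], [0.16, 2.42], [-1.27, 4.41], [0.06, 2.06], [-2.6, 2.6]. Speed limits (rad/s): [2.22, 2.22, 2.79, 2.79, 3.14, 3.14, 3.14].

INTERFACE

Orientations are given as a unit quaternion [w, x, y, z].
In Python, from workcell import robot gives the robot as it stands. The module is installed in compiled form; this text tells all that it offers.
- The arm moves only by the tool apply_moves, never from a script. Its arguments are lists of equal length, an entry for each row: "fingers": the finger opening in mm, from 0 to 87; "linear": the shift along the tool's x, y, z in units of 30 mm (1.0 is 30 mm), a list of three; "turn": the turn about the tool's z in units of 6 degrees (1.0 is 6 degrees). A call has 1 to 5 rows; each row shifts and turns the commanded pose from where the row before left it, along the tool's axes as they then stand; what a row does not reach is not made up. A row lasts 1/10 s, in which the tool goes at most 50 mm and 8.59 degrees, less where a joint would pass 70% of its speed; a pose out of reach is approached as far as the arm can. A call is refused whole if a number of a shift passes 1 or a number of a turn 1, either way. A call with a gripper value outside its range is refused whole. The fingers move at their own pace and stop on an object; "squeeze" is the grip in N (left out, the last holds). Time passes only in rows, so rows that do not move let the fingers close. It gives the time, the measured TCP pose, the force, the opening and the grip force at its end, in the units of the state.
- robot.get_state(): the state, without advancing time (a new reading comes with each control period).
- robot.get_image(name): name is "side" or "top"; returns the picture (400x640x3 uint8, red, green, blue); there is no depth.
- robot.calibration(name): a dict with "fx", "fy", "cx", "cy" (pixels), "cam_to_world" (4x4, takes a point from camera to world coordinates). Camera axes: x right, y down, z forward; pixel columns grow to the right and rows downward; lengths in m; the calibration is good to about 2 mm. A picture is of the moment at which its call begins. calibration takes no time and is no camera call.
- robot.finish_job(): hands the job in; it is judged then, once.
Trained networks look in the newest picture that a camera, given by its name, has taken for a name from the list of things; names that differ only in an ending like _2 or _b are one class to them, and where a whole thing is asked for, a point or a joint stands for the part that bears it (a point fixed in the world has none). Each returns a list of dicts, best first, with "conf" (0 to 1); they miss things now and then, are a little off and sometimes report something else, mostly with a low value. They report only what shows in the picture. A call takes as long as a camera call. They do not tell look-alikes from the thing itself.
- robot.look_for(camera, query): "uv" ([column, row] in pixels, amid what is visible of it).
- robot.silhouettes(camera, query): "pixels" (400x640 bool, what is visible of it) and "uv" ([column, row] in pixels, amid what is visible of it).
The state is a dict: "time_s": time; "joints": joint angles; "joint_velocities": joint speeds; "tau": joint torques, N m; "eef_pos": TCP position; "tcp_rot": TCP orientation; "force": force on the tool from outside, world axes, zero at the start; "torque": the same for the moment, N m; "finger_gap": opening from 0.0 (shut) to 1.0 (fully open); "finger_force": force on a finger pad.
Only numpy, scipy, OpenCV 4.12 (cv2) and the standard library are available. Lean on these libraries where they do the work, as an engineer would, in place of code of your own. Each camera call takes 0.05 s, during which the arm holds its last target. There are 200 camera calls.

TASK

Using only fingertip pushes, first slide the bolt of the blue-lidded stone case fully open, to the left as seen from the robot, and then press down on the front of the blue lid so that its touch latch lets go and the lid springs ajar. Leave the lid standing ajar where its spring puts it, without lifting it further. Leave the red-lidded case locked and shut, and do not move or pick up the goblet, the bead jar or the cup base.

Things in the scene. Friction and masses are not known exactly. Their poses are not given: they have to be found in the camera images.
- blue_case: Fixed rosewood stone case with a blue enamel lid framed in gilt; origin at the centre of its underside, on the table. 170 mm deep (its x), 160 mm wide (its y), rim 60 mm high. Its -x side, with the bolt, faces roughly the robot (yaw up to 0.35 rad); +y is left seen from the robot, z up. Lid: case x -43 to +73 mm, 136 mm wide, hinged along the back at x = 75, z = 62; top 71 mm high when shut.
- blue_tab (a point): Centre of the ivory upright finger tab on the blue case's steel bolt: a plate 22 mm along case x, 6 mm thick along case y, foot 77.5 mm and top 103.5 mm above the table. It stands on a flat bolt (top 77.5 mm high, 30 mm along x, from 34 mm right (-y) of the tab to 10 mm left) that lies over the lid's lug. Moves with the bolt.
- blue_press (a point): Point on top of the blue lid, on its centre line, 20 mm behind its front edge: the place to press (71.5 mm above the table when shut, about 107 mm when ajar). Moves with the lid. A gilt lug 20 mm wide juts 18 mm from the middle of the lid's front edge, under the bolt.
- blue_lid (a joint): Angle of the blue lid (rad): 0 shut, + as its front edge rises. A touch latch holds it: pressed straight down at the press point it lets go about 3 mm down at some 3 to 4 N (stop at -0.045, 4.5 mm down); when the finger then rises, the spring lifts the lid softly to about 0.4 and it stays. The latch does not catch again. The bolt bars it.
- blue_bolt (a joint): Travel of the blue case's bolt (m): 0 to 0.005 locked over the lug, 0.036 fully open (stop); grows as it slides along the case's +y (left seen from the robot). Clear of the lug from 0.024. Friction about 1.5 N; it stays where it is left.
- red_case: Fixed rosewood stone case with a red enamel lid framed in gilt; origin at the centre of its underside, on the table. 170 mm deep (its x), 160 mm wide (its y), rim 60 mm high. Its -x side, with the bolt, faces roughly the robot (yaw up to 0.35 rad); +y is left seen from the robot, z up. Lid: case x -43 to +73 mm, 136 mm wide, hinged along the back at x = 75, z = 62; top 71 mm high when shut.
- red_tab (a point): Centre of the ivory upright finger tab on the red case's steel bolt: a plate 22 mm along case x, 6 mm thick along case y, foot 77.5 mm and top 103.5 mm above the table. It stands on a flat bolt (top 77.5 mm high, 30 mm along x, from 34 mm right (-y) of the tab to 10 mm left) that lies over the lid's lug. Moves with the bolt.
- red_press (a point): Point on top of the red lid, on its centre line, 20 mm behind its front edge: the place to press (71.5 mm above the table when shut, about 107 mm when ajar). Moves with the lid. A gilt lug 20 mm wide juts 18 mm from the middle of the lid's front edge, under the bolt.
- red_lid (a joint): Angle of the red lid (rad): 0 shut, + as its front edge rises. A touch latch holds it: pressed straight down at the press point it lets go about 3 mm down at some 3 to 4 N (stop at -0.045, 4.5 mm down); when the finger then rises, the spring lifts the lid softly to about 0.4 and it stays. The latch does not catch again. The bolt bars it. To be left shut.
- red_bolt (a joint): Travel of the red case's bolt (m): 0 to 0.005 locked over the lug, 0.036 fully open (stop); grows as it slides along the case's +y (left seen from the robot). Clear of the lug from 0.024. Friction about 1.5 N; it stays where it is left. To be left locked.
- goblet: Loose turquoise enamel goblet on a gilt foot, 120 mm high, foot 90 mm across, bowl 66 mm across; origin at the centre of its underside, z up. Bystander.
- bead_jar: Loose turquoise bead jar with a gilt cap, 48 mm across, 70 mm high; origin at the centre of its underside, z up. Bystander.
- cup_base: Loose gilt cup base with a blue band, 80 mm across at the foot, 36 mm at the top, 50 mm high; origin at the centre of its underside, z up. Bystander.
Things that resemble listed ones, but are neither listed nor needed, are in the scene too. What is shaped like the blue_case but green or turquoise is not meant. Leave any green look-alike of the red_case alone.

How it is judged:
By the outcome, as a careful person would: the job done as asked, in the order asked, and still so for the second after the job is handed in, with the robot touching nothing.
It also fails if it takes over 38 s, if anything falls off the work surface, if the arm or the gripper's body presses on something with over 40 N, if the wrist force passes 120 N, or if a joint passes its speed limit or range.

## Working session

There is one attempt and no reset: what is moved stays moved. The work goes in short steps, Python scripts to look and compute and a tool call to move; the robot and the scene stay as the last step left them, time stands still between calls to the robot, and variables do not carry over. Pictures are saved under pics/ and viewed, at most 10 in all, crops included, and the job is handed in when it is done.

Besides the shell and the picture viewer there is one more tool, called after "Request:" in YAML: its name, and indented under it one key for each argument. apply_moves: Moves the arm, as the interface text tells. Its arguments: {"type":"object","properties":{"fingers":{"type":"array","items":{"type":"number"}},"linear":{"type":"array","items":{"type":"array","items":{"type":"number"}}},"turn":{"type":"array","items":{"type":"number"}},"squeeze":{"type":"number"}},"required":["fingers","linear","turn"]}

```bash
mkdir -p pics; cat > h.py <<'E'
import numpy as np, cv2
from workcell import robot
def save(c,n):
    im=robot.get_image(c); cv2.imwrite(f'pics/{n}.png',im[:,:,::-1]); return im
def ray(c,uv):
    k=robot.calibration(c); T=np.array(k['cam_to_world'])
    d=T[:3,:3]@np.array([(uv[0]-k['cx'])/k['fx'],(uv[1]-k['cy'])/k['fy'],1]); return T[:3,3],d
def at_z(c,uv,z):
    o,d=ray(c,uv); return o+d*(z-o[2])/d[2]
def proj(c,p):
    k=robot.calibration(c); T=np.array(k['cam_to_world']); q=T[:3,:3].T@(np.array(p)-T[:3,3])
    return np.array([k['fx']*q[0]/q[2]+k['cx'],k['fy']*q[1]/q[2]+k['cy']])
E
python3 - <<'E'
from h import *
save('top','t1');save('side','s1')
s=robot.get_state();print(s['time_s'],s['eef_pos'],s['tcp_rot'],s['force'],s['finger_gap'])
for c in('top','side'):
    print(c,np.round(np.array(robot.calibration(c)['cam_to_world']),2).tolist())
    for q,z in(('blue_tab',.09),('blue_press',.0715),('blue_case',.06),('red_tab',.09)):
        for r in robot.look_for(c,q): print(c,q,round(r['conf'],2),np.round(r['uv']),np.round(at_z(c,r['uv'],z),3))
E
```

```text
0.1 [0.27551502 0.56061716 0.22182135] [-1.09907079e-04  2.26391425e-01  9.74036200e-01 -6.25461099e-04] [ 0.08580147 -0.28033126 -0.88736848] 1.0014504210652195
top [[-0.0, -1.0, 0.08, 0.48], [-1.0, 0.0, -0.02, 0.01], [0.02, -0.08, -1.0, 1.15], [0.0, 0.0, 0.0, 1.0]]
top blue_tab 0.76 [254. 208.] [0.564 0.188 0.09 ]
top blue_tab 0.75 [199. 303.] [0.31  0.333 0.09 ]
top blue_tab 0.44 [351. 140.] [ 0.754 -0.078  0.09 ]
top blue_press 0.98 [260. 180.] [0.646 0.175 0.071]
top blue_press 0.89 [212. 273.] [0.388 0.306 0.071]
top blue_press 0.56 [343. 112.] [ 0.84  -0.058  0.071]
top blue_case 0.96 [258. 190.] [0.617 0.183 0.06 ]
top blue_case 0.92 [344. 122.] [ 0.815 -0.061  0.06 ]
top blue_case 0.88 [209. 274.] [0.383 0.315 0.06 ]
top red_tab 0.73 [387. 232.] [ 0.497 -0.175  0.09 ]
top red_tab 0.5 [410. 326.] [ 0.245 -0.232  0.09 ]
side [[0.93, -0.27, 0.27, 0.26], [-0.38, -0.66, 0.65, -0.74], [0.0, -0.7, -0.71, 0.88], [0.0, 0.0, 0.0, 1.0]]
side blue_tab 0.59 [384. 192.] [ 0.756 -0.076  0.09 ]
side blue_tab 0.53 [292. 158.] [0.562 0.168 0.09 ]
side blue_press 0.92 [228. 150.] [0.387 0.309 0.072]
side blue_press 0.76 [318. 156.] [0.649 0.167 0.072]
side blue_press 0.73 [404. 188.] [ 0.833 -0.064  0.072]
side blue_press 0.28 [265. 224.] [ 0.404 -0.046  0.071]
side blue_case 0.93 [310. 166.] [0.614 0.145 0.06 ]
side blue_case 0.61 [398. 200.] [ 0.798 -0.094  0.06 ]
side blue_case 0.6 [225. 160.] [0.365 0.275 0.06 ]
side blue_case 0.21 [344. 258.] [ 0.558 -0.224  0.06 ]
side red_tab 0.56 [318. 247.] [ 0.501 -0.186  0.09 ]
side red_tab 0.51 [224. 301.] [ 0.246 -0.247  0.09 ]
```

View pics/t1.png

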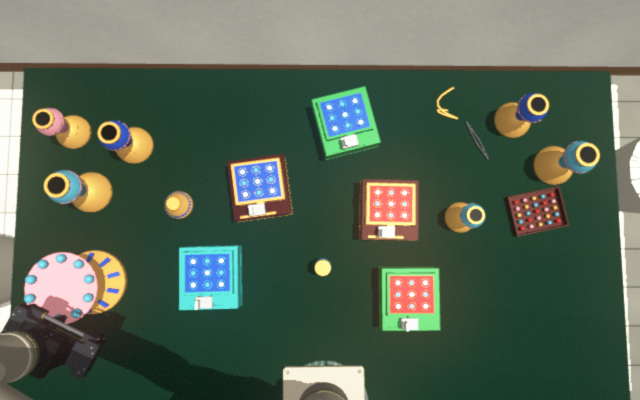

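View pics/s1.png

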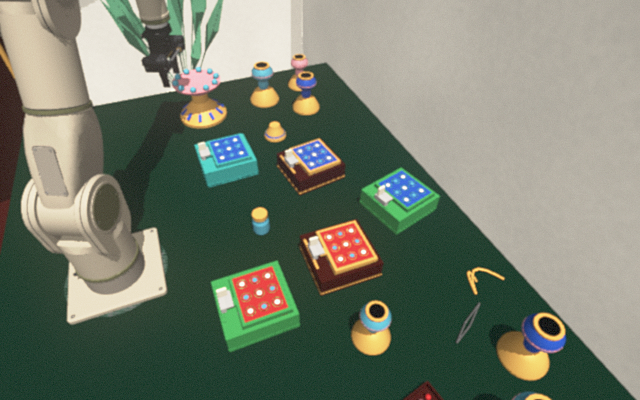

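Top view: the rosewood blue case is at about (258,190) with its bolt and tab at (257,209). Turquoise and green look-alikes are at (209,275) and (345,122), the red case at (388,208), and the cup base at (178,205). Next I'll fit the case pose.

```bash
python3 - <<'E'
from h import *
from scipy.optimize import minimize
im=cv2.imread('pics/t1.png')
a=cv2.resize(im[145:230,215:305],None,fx=6,fy=6,interpolation=cv2.INTER_CUBIC)
b=cv2.resize(cv2.imread('pics/s1.png')[130:200,265:355],None,fx=6,fy=6,interpolation=cv2.INTER_CUBIC)
a=a[:,:540];cv2.imwrite('pics/c1.png',a)
best=[r for r in robot.silhouettes('top','blue_case') if abs(r['uv'][0]-258)<15][0]['pixels']
robot.get_image('side')
bs=[r for r in robot.silhouettes('side','blue_case') if abs(r['uv'][0]-310)<15][0]['pixels']
def model(c,p):
    x,y,t=p;m=np.zeros((400*8,640*8),np.uint8);pts=[]
    for z in(0,.06):
        for sx in(-.085,.085):
            for sy in(-.08,.08):
                pts.append(proj(c,[x+sx*np.cos(t)-sy*np.sin(t),y+sx*np.sin(t)+sy*np.cos(t),z]))
    h=cv2.convexHull(np.float32(pts)); cv2.fillConvexPoly(m,np.int32(h*8+4),1)
    return cv2.resize(m.astype(np.float32),(640,400),interpolation=cv2.INTER_AREA)
for S in((('top',best),),(('side',bs),),(('top',best),('side',bs))):
    f=lambda p:sum(np.abs(model(c,p)-s).sum() for c,s in S)
    for t0 in (0.1,):
        r=minimize(f,[.62,.178,t0],method='Nelder-Mead',options=dict(initial_simplex=[[.62,.178,t0],[.63,.178,t0],[.62,.188,t0],[.62,.178,t0+.15]],maxiter=60))
        print(np.round(r.x,4),r.fun,best.sum(),bs.sum())
def w(p,q): 
    x,y,t=p;return [x+q[0]*np.cos(t)-q[1]*np.sin(t),y+q[0]*np.sin(t)+q[1]*np.cos(t),q[2]]
print('press',w(r.x,(-.023,0,.0715)))
for c in('top','side'):
  for q in('blue_tab',):
    for s in robot.silhouettes(c,q):print(c,s['uv'],s['pixels'].sum(),s['conf'])
E
```

```text
[0.6269 0.1829 0.1361] 66.34375 3555 2523
[0.6279 0.1804 0.1388] 62.546875 3555 2523
[0.6274 0.1823 0.1382] 156.1875 3555 2523
press [np.float64(0.6046578567860392), np.float64(0.17917190542935316), 0.0715]
top [201.2, 302.6] 222 0.62
top [256.0, 209.7] 161 0.56
top [350.5, 139.8] 195 0.44
side [371.6, 329.7] 1659 0.74
side [289.6, 157.2] 153 0.69
side [205.0, 147.9] 134 0.63
side [383.5, 191.4] 189 0.46
```

View pics/c1.png

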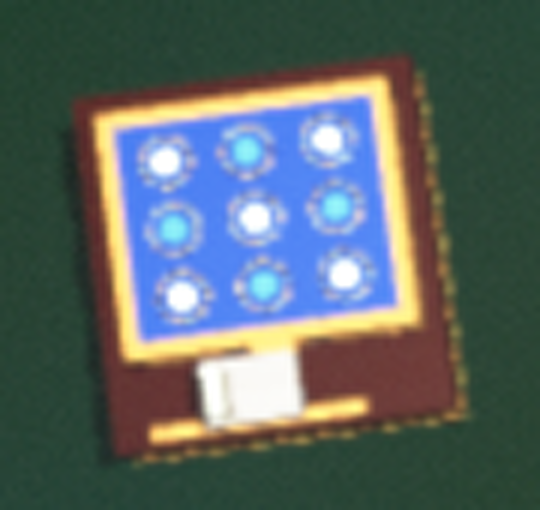

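Request:
apply_moves:
  fingers: [0, 0, 0, 0, 0]
  linear:
    - [0, 0, -0.8]
    - [0, 0, -0.8]
    - [0, 0, -0.8]
    - [0, 0, -0.6]
    - [0, 0, 0]
  turn: [-0.95, -0.95, -0.95, -0.95, -0.95]

```text
time_s: 1.25
eef_pos: [0.276, 0.5618, 0.3158]
tcp_rot: [0.001, -0.022, 1.0, 0.002]
force: [-0.0, 0.9, 0.4]
finger_gap: 0.628
finger_force: 0.0
```

Request:
apply_moves:
  fingers: [0, 0]
  linear:
    - [0, 0, 0]
    - [0, 0, 0]
  turn: [-0.93, 0]

```text
time_s: 1.45
eef_pos: [0.2757, 0.5609, 0.3127]
tcp_rot: [0.0, -0.07, 0.998, 0.0]
force: [-0.5, 0.0, 0.2]
finger_gap: 0.451
finger_force: 0.0
```

```bash
cat >> h.py <<'E'
C=np.array([.6274,.1823]);YAW=.138
R2=np.array([[np.cos(YAW),-np.sin(YAW)],[np.sin(YAW),np.cos(YAW)]])
def case(p): return np.append((R2.T@(np.array(p[:2])-C)),p[2])
def world(q): return np.append(R2@np.array(q[:2])+C,q[2])
def tool(): 
    from scipy.spatial.transform import Rotation as R
    s=robot.get_state();w,x,y,z=s['tcp_rot'];return s,R.from_quat([x,y,z,w]).as_matrix()
def delta(q):
    s,R=tool();return R.T@(world(q)-s['eef_pos'])/.03
E
python3 - <<'E'
from h import *
print('tab top',case(at_z('top',(252.2,209.7),.0775)),case(at_z('side',(289.6,157.2),.0905)),case(at_z('top',(256,209.7),.0775)))
s,R=tool();print(s['time_s'],s['eef_pos'],R.round(3),s['finger_gap'],s['force'],case(s['eef_pos']))
print('yaw err deg',np.degrees(np.arctan2(R[1,1],R[0,1]))-90-np.degrees(YAW))
print(delta((-.058,-.012,.2)))
E
```

```text
tab top [-0.06339165  0.02255186  0.0775    ] [-0.07157078  0.00331707  0.0905    ] [-0.06486132  0.01218306  0.0775    ]
1.45 [0.27570994 0.56092056 0.31265092] [[-0.99  -0.139  0.   ]
 [-0.139  0.99   0.   ]
 [-0.     0.    -1.   ]] 0.4508051493371016 [-0.50222747  0.01367309  0.24435078] [-0.29626262  0.42340039  0.31265092]
yaw err deg 0.08554318584166243
[ -7.92026971 -14.52599349   3.75220806]
```

Request:
apply_moves:
  fingers: [0, 0, 0, 0, 0]
  linear:
    - [-0.52, -1, 0]
    - [-0.52, -1, 0]
    - [-0.52, -1, 0]
    - [-0.52, -1, 0]
    - [-0.52, -1, 0]
  turn: [0, 0, 0, 0, 0]

```text
time_s: 1.95
eef_pos: [0.3742, 0.4218, 0.3126]
tcp_rot: [0.0, -0.067, 0.998, 0.0]
force: [0.7, -0.2, 1.6]
finger_gap: 0.036
finger_force: 0.0
```

Request:
apply_moves:
  fingers: [0, 0, 0, 0, 0]
  linear:
    - [-0.52, -1, 0]
    - [-0.52, -1, 0]
    - [-0.52, -1, 0]
    - [-0.52, -1, 0]
    - [-0.52, -1, 0]
  turn: [0, 0, 0, 0, 0]

```text
time_s: 2.45
eef_pos: [0.472, 0.284, 0.3126]
tcp_rot: [0.0, -0.067, 0.998, 0.0]
force: [0.4, 0.3, 0.3]
finger_gap: 0.003
finger_force: 0.0
```

Request:
apply_moves:
  fingers: [0, 0, 0, 0, 0]
  linear:
    - [-0.52, -1, 0.7]
    - [-0.52, -1, 0.7]
    - [-0.52, -1, 0.7]
    - [-0.52, -1, 0.7]
    - [-0.52, -1, 0.7]
  turn: [0, 0, 0, 0, 0]

```text
time_s: 2.95
eef_pos: [0.5699, 0.1462, 0.2068]
tcp_rot: [0.0, -0.067, 0.998, 0.0]
force: [1.1, 0.5, 0.4]
finger_gap: 0.005
finger_force: 0.0
```

Request:
apply_moves:
  fingers: [0, 0]
  linear:
    - [0, 0, 0.7]
    - [0, 0, 0]
  turn: [0, 0]

```text
time_s: 3.15
eef_pos: [0.5681, 0.1461, 0.1836]
tcp_rot: [-0.002, -0.067, 0.998, -0.001]
force: [-0.9, -0.4, -0.1]
finger_gap: 0.004
finger_force: 0.0
```

```bash
python3 - <<'E'
from h import *
s,R=tool();print(s['time_s'],s['eef_pos'],s['finger_gap'],s['force'],case(s['eef_pos']))
print(delta((-.062,-.02,.12)))
a=save('top','t2');b=save('side','s2')
A=cv2.resize(a[140:230,205:305,::-1],(600,540),interpolation=3);cv2.imwrite('pics/c2.png',A)
B=cv2.resize(b[90:210,240:400,::-1],(800,600),interpolation=3);cv2.imwrite('pics/c3.png',B)
E
```

```text
3.15 [0.56808056 0.14609766 0.18357586] 0.003930059679636292 [-0.85389838 -0.44502944 -0.0829237 ] [-0.06373558 -0.02769804  0.18357586]
[-0.06711926  0.25922676  2.11860246]
```

View pics/c3.png

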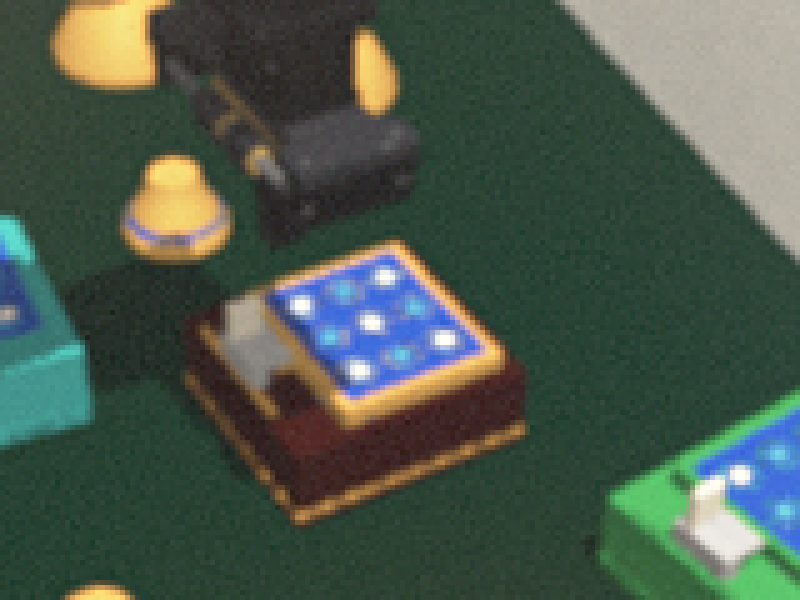

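The tab stands upright at crop (243,318), with the steel bolt beside it. The fingers are shut, above and to the right of the tab.

Request:
apply_moves:
  fingers: [0, 0, 0, 0, 0]
  linear:
    - [0, 0, 0.8]
    - [0, 0, 0.8]
    - [0, 0, 0.8]
    - [0, 0, 0.8]
    - [0, 0, 0]
  turn: [0, 0, 0, 0, 0]

```text
time_s: 3.75
eef_pos: [0.5678, 0.1483, 0.0891]
tcp_rot: [-0.002, -0.069, 0.998, -0.0]
force: [-0.7, -0.2, -0.2]
finger_gap: 0.003
finger_force: 0.0
```

```bash
python3 - <<'E'
from h import *
s,R=tool();print(s['time_s'],s['eef_pos'],s['force'],case(s['eef_pos']),proj('side',s['eef_pos']))
a=save('top','t3');b=save('side','s3')
A=cv2.resize(a[150:230,215:305,::-1],(450,400),interpolation=3)
B=cv2.resize(b[125:205,260:330,::-1],(350,400),interpolation=3);cv2.imwrite('pics/c4.png',np.hstack([A,B]))
E
```

```text
3.75 [0.5678199  0.1483387  0.08909685] [-0.7450232  -0.17671096 -0.21360463] [-0.06368548 -0.02544245  0.08909685] [296.10311002 161.83231918]
```

View pics/c4.png

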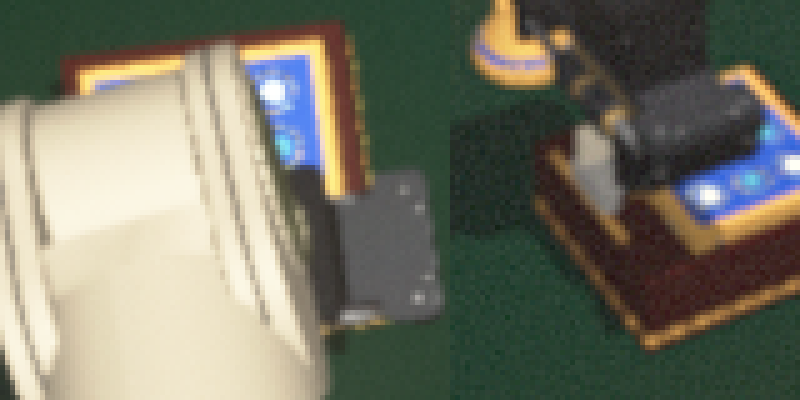

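The fingertip sits just right of the tab, at side crop (180,185), so I'll push left.

Request:
apply_moves:
  fingers: [0, 0, 0, 0, 0]
  linear:
    - [0, 0.25, 0]
    - [0, 0.25, 0]
    - [0, 0.25, 0]
    - [0, 0.2, 0]
    - [0, 0.2, 0]
  turn: [0, 0, 0, 0, 0]

```text
time_s: 4.35
eef_pos: [0.5645, 0.1824, 0.0908]
tcp_rot: [0.0, -0.069, 0.998, 0.0]
force: [-0.8, -0.3, -0.2]
finger_gap: 0.007
finger_force: 0.0
```

Request:
apply_moves:
  fingers: [0, 0, 0, 0, 0]
  linear:
    - [0, 0.15, 0]
    - [0, 0.15, 0]
    - [0, 0.15, 0]
    - [0, 0.15, 0]
    - [0, 0.15, 0]
  turn: [0, 0, 0, 0, 0]

```text
time_s: 4.85
eef_pos: [0.5615, 0.204, 0.0906]
tcp_rot: [0.0, -0.069, 0.998, -0.0]
force: [-0.6, -1.9, 0.9]
finger_gap: 0.002
finger_force: 0.8
```

```bash
python3 - <<'E'
from h import *
s,R=tool();print(s['time_s'],s['eef_pos'],s['force'],case(s['eef_pos']))
E
```

```text
4.85 [0.56153111 0.20401463 0.09056088] [-0.55286306 -1.93696928  0.874195  ] [-0.06225557  0.03056927  0.09056088]
```

Request:
apply_moves:
  fingers: [0, 0, 0]
  linear:
    - [0, 0.12, 0]
    - [0, 0.12, 0]
    - [0, 0.08, 0]
  turn: [0, 0, 0]

```text
time_s: 5.15
eef_pos: [0.5602, 0.2138, 0.0905]
tcp_rot: [0.0, -0.069, 0.998, 0.0]
force: [0.4, -1.2, 0.8]
finger_gap: 0.005
finger_force: 0.8
```

Request:
apply_moves:
  fingers: [0, 0, 0]
  linear:
    - [0, 0.08, 0]
    - [0, 0.08, 0]
    - [0, 0.0, 0]
  turn: [0, 0, 0]

```text
time_s: 5.45
eef_pos: [0.5597, 0.2169, 0.0906]
tcp_rot: [-0.0, -0.068, 0.998, -0.001]
force: [-0.3, -4.1, 1.5]
finger_gap: 0.006
finger_force: 2.5
```

Request:
apply_moves:
  fingers: [0, 0, 0]
  linear:
    - [0, 0.07, 0]
    - [0, 0.07, 0]
    - [0, 0.0, 0]
  turn: [0, 0, 0]

```text
time_s: 5.75
eef_pos: [0.5597, 0.2175, 0.0905]
tcp_rot: [-0.0, -0.067, 0.998, -0.003]
force: [0.0, -14.4, 5.3]
finger_gap: 0.003
finger_force: 7.5
```

The force jumped to 14 N, so the bolt is at its stop. I'll back off, rise and check.

Request:
apply_moves:
  fingers: [0, 0, 0, 0, 0]
  linear:
    - [0, -0.3, 0]
    - [0, -0.5, 0]
    - [0, -0.4, -0.5]
    - [0, 0, -0.5]
    - [0, 0, 0]
  turn: [0, 0, 0, 0, 0]

```text
time_s: 6.25
eef_pos: [0.5656, 0.1872, 0.1241]
tcp_rot: [0.002, -0.069, 0.998, 0.001]
force: [0.3, 0.5, 0.3]
finger_gap: 0.004
finger_force: 0.0
```

```bash
python3 - <<'E'
from h import *
s,R=tool();print(s['time_s'],s['eef_pos'],s['force'],case(s['eef_pos']))
print(delta((-.023,0,.085)))
b=save('side','s4')
B=cv2.resize(b[125:205,255:345,::-1],(675,600),interpolation=3);cv2.imwrite('pics/c5.png',B)
E
```

```text
6.25 [0.56563451 0.18724359 0.12409026] [0.33559391 0.5124454  0.32170408] [-0.06049824  0.0133932   0.12409026]
[-1.24384899 -0.44812584  1.30824956]
```

View pics/c5.png

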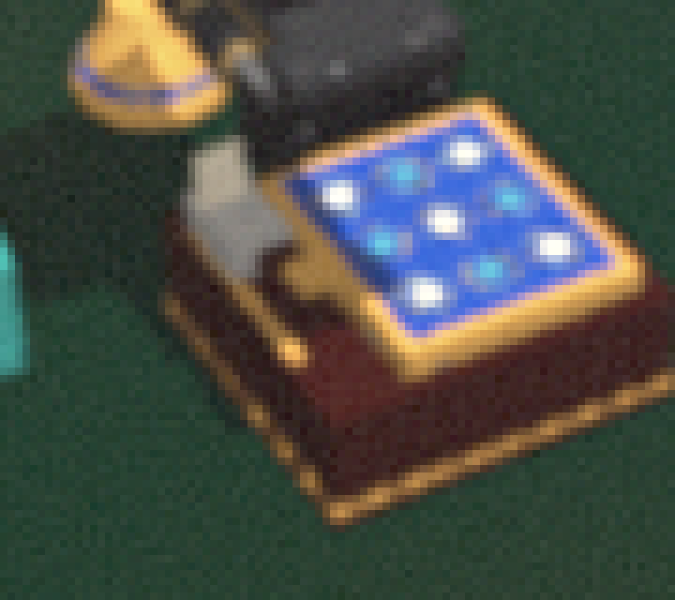

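The gilt lug at crop (310,275) is now exposed and the bolt lies at the left end of its slot. Next I'll go over the press point.

Request:
apply_moves:
  fingers: [0, 0, 0, 0, 0]
  linear:
    - [-0.6, -0.25, 0]
    - [-0.65, -0.2, 0]
    - [0, 0, 0.7]
    - [0, 0, 0.6]
    - [0, 0, 0]
  turn: [0, 0, 0, 0, 0]

```text
time_s: 6.8
eef_pos: [0.601, 0.1789, 0.0788]
tcp_rot: [-0.002, -0.07, 0.998, -0.0]
force: [0.3, 0.3, -0.3]
finger_gap: 0.005
finger_force: 0.0
```

Request:
apply_moves:
  fingers: [0, 0, 0, 0, 0]
  linear:
    - [0, 0, 0.15]
    - [0, 0, 0.1]
    - [0, 0, 0.1]
    - [0, 0, 0.05]
    - [0, 0, 0]
  turn: [0, 0, 0, 0, 0]

```text
time_s: 7.3
eef_pos: [0.6031, 0.1787, 0.07]
tcp_rot: [0.0, -0.069, 0.998, 0.0]
force: [-1.3, 0.8, 3.6]
finger_gap: 0.006
finger_force: 1.4
```

```bash
python3 - <<'E'
from h import *
s,R=tool();print(s['time_s'],s['eef_pos'],s['force'],case(s['eef_pos']))
E
```

```text
7.3 [0.60312408 0.17874658 0.07003153] [-1.31577559  0.80696163  3.55399274] [-0.02453395 -0.00018019  0.07003153]
```

Request:
apply_moves:
  fingers: [0, 0, 0, 0]
  linear:
    - [0, 0, 0.05]
    - [0, 0, 0.05]
    - [0, 0, 0.05]
    - [0, 0, 0]
  turn: [0, 0, 0, 0]

```text
time_s: 7.7
eef_pos: [0.6031, 0.1788, 0.067]
tcp_rot: [0.0, -0.069, 0.998, 0.0]
force: [-9.3, -1.1, 18.4]
finger_gap: 0.008
finger_force: 9.7
```

Request:
apply_moves:
  fingers: [0, 0, 0]
  linear:
    - [0, 0, 0.05]
    - [0, 0, 0.03]
    - [0, 0, 0]
  turn: [0, 0, 0]

```text
time_s: 8.0
eef_pos: [0.6032, 0.1788, 0.0667]
tcp_rot: [0.001, -0.069, 0.998, 0.001]
force: [-17.1, -4.5, 37.8]
finger_gap: 0.003
finger_force: 18.8
```

At the lid's lower stop. Now I'll rise straight up so the lid can follow.

Request:
apply_moves:
  fingers: [0, 0, 0, 0, 0]
  linear:
    - [0, 0, -0.2]
    - [0, 0, -0.2]
    - [0, 0, -0.3]
    - [0, 0, -0.4]
    - [0, 0, -0.5]
  turn: [0, 0, 0, 0, 0]

```text
time_s: 8.5
eef_pos: [0.6025, 0.1781, 0.111]
tcp_rot: [-0.001, -0.069, 0.998, -0.0]
force: [0.6, -0.9, 0.2]
finger_gap: 0.005
finger_force: 0.0
```

Request:
apply_moves:
  fingers: [0, 0, 0, 0, 0]
  linear:
    - [0, 0, -0.7]
    - [0, 0, -0.8]
    - [0, 0, -0.8]
    - [0, 0, -0.8]
    - [0, 0, -0.8]
  turn: [0, 0, 0, 0, 0]

```text
time_s: 9.0
eef_pos: [0.6028, 0.1782, 0.2296]
tcp_rot: [0.0, -0.069, 0.998, 0.0]
force: [1.0, 0.5, 0.1]
finger_gap: 0.002
finger_force: 0.0
```

Request:
apply_moves:
  fingers: [0, 0, 0, 0, 0]
  linear:
    - [0.8, 0, -0.5]
    - [0.9, 0, 0]
    - [0.9, 0, 0]
    - [0.9, 0, 0]
    - [0, 0, 0]
  turn: [0, 0, 0, 0, 0]

```text
time_s: 9.5
eef_pos: [0.4967, 0.1637, 0.244]
tcp_rot: [0.0, -0.069, 0.998, 0.0]
force: [-0.1, -0.1, 0.1]
finger_gap: 0.011
finger_force: 0.0
```

Request:
apply_moves:
  fingers: [0, 0, 0, 0, 0]
  linear:
    - [0, 0, 0]
    - [0, 0, 0]
    - [0, 0, 0]
    - [0, 0, 0]
    - [0, 0, 0]
  turn: [0, 0, 0, 0, 0]

```text
time_s: 10.0
eef_pos: [0.4992, 0.1639, 0.2424]
tcp_rot: [-0.0, -0.069, 0.998, -0.0]
force: [-0.4, 0.4, -0.1]
finger_gap: 0.008
finger_force: 0.0
```

```bash
python3 - <<'E'
from h import *
s,R=tool();print(s['time_s'],s['eef_pos'],s['force'])
b=save('side','s5')
B=cv2.resize(b[110:290,210:450,::-1],(800,600),interpolation=3);cv2.imwrite('pics/c6.png',B)
E
```

```text
10.0 [0.49915123 0.1639362  0.24242756] [-0.35952375  0.41210298 -0.08165795]
```

View pics/c6.png

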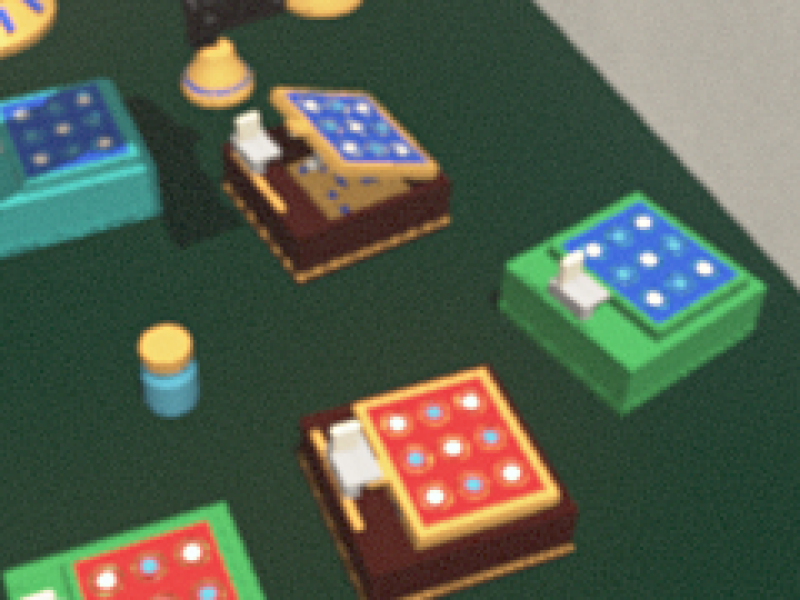

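The blue lid stands ajar at crop (355,130) and its bolt is fully left. The red case at (440,470) is still locked and shut, and the cup base and jar haven't moved.

```bash
python3 -c "
from workcell import robot
print(robot.finish_job())"
```

```text
the job is handed in; nothing more can be done
None
```

The job is handed in: I pushed the blue case's bolt to its open stop, then pressed the lid, which now stands ajar; the last side view shows the red case still locked and shut, and the arm went nowhere near the goblet, bead jar or cup base.

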